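# Put the polishing compounds away and snap their covers shut

## Task

Put the red polishing bar in the tray of the box with the red cover and the green bar in the box with the green cover, then press both covers down until the catch snaps and holds them fully shut. Leave the white box open, since its bar is still in use, and do not disturb the other things on the bench.

Things in the scene. Friction and masses are not known exactly. Their poses are not given: they have to be found in the camera images.
- red_bar: red bar of polishing compound, 74 (x, length) x 32 (y) x 36 mm (z), 150 g; origin: centre of its underside, z up
- green_bar: green bar of polishing compound, 74 (x, length) x 32 (y) x 36 mm (z), 150 g; origin: centre of its underside, z up
- red_box: box with red cover, fixed to the bench: grey tray 108 (x) x 66 (y) x 14 mm, floor 4 mm thick, inside 102 x 60 mm, 10 mm deep. Origin: centre of its underside. Its +x points to the hinge side (away from the robot, within 0.2 rad). Spring catch in the middle of its front (-x) side. 
- green_box: box with green cover, fixed to the bench: grey tray 108 (x) x 66 (y) x 14 mm, floor 4 mm thick, inside 102 x 60 mm, 10 mm deep. Origin: centre of its underside. Its +x points to the hinge side (away from the robot, within 0.2 rad). Spring catch in the middle of its front (-x) side. Same as the red box.
- white_box: box with white cover, fixed to the bench: grey tray 108 (x) x 66 (y) x 14 mm, floor 4 mm thick, inside 102 x 60 mm, 10 mm deep. Origin: centre of its underside. Its +x points to the hinge side (away from the robot, within 0.2 rad). Spring catch in the middle of its front (-x) side. Same as the red box; empty; it stays open.
- red_cover (a joint): red cover's hinge, rad: 0 = fully shut, 1.57 = swung up a quarter turn, 1.95 = stop. Axis along the box's y, 56 mm to +x of the box origin, 14 mm up; the cover swings up and back to +x. Friction lets it stand open; from nearly shut a light spring throws it open again (to about 1.5) unless snapped in: the last 8 mm at the front edge takes 5 to 9 N there, then it stays shut.
- green_cover (a joint): green cover's hinge, rad: 0 = fully shut, 1.57 = swung up a quarter turn, 1.95 = stop. Axis along the box's y, 56 mm to +x of the box origin, 14 mm up; the cover swings up and back to +x. Friction lets it stand open; from nearly shut a light spring throws it open again (to about 1.5) unless snapped in: the last 8 mm at the front edge takes 5 to 9 N there, then it stays shut.
- white_cover (a joint): white cover's hinge, rad: 0 = fully shut, 1.57 = swung up a quarter turn, 1.95 = stop. Axis along the box's y, 56 mm to +x of the box origin, 14 mm up; the cover swings up and back to +x. Leave it open.
- red_cover_edge (a point): point on the outside of the red cover's top, mid-width, 16 mm from its free front edge; shut, it lies 95 mm to -x of the hinge and 33 mm above it. Cover: hollow shell 110 x 66 x 33 mm, 60 g; shut, its flat top is 47 mm above the bench and a bar lying in the tray fits under it
- green_cover_edge (a point): point on the outside of the green cover's top, mid-width, 16 mm from its free front edge; shut, it lies 95 mm to -x of the hinge and 33 mm above it. Cover: hollow shell 110 x 66 x 33 mm, 60 g; shut, its flat top is 47 mm above the bench and a bar lying in the tray fits under it
- ring_box: small white ring box, 45 x 45 x 24 mm; bystander, origin under its middle
- brass_weight: brass cylinder, 34 mm across, 26 mm high; bystander, origin under its middle
- flux_jar: amber glass jar with dark lid, 60 mm across, 70 mm high; bystander, origin under its middle
- dapping_cup: round steel block, 52 mm across, 42 mm high; bystander, origin under its middle
- needle_driver: small screwdriver lying flat, 150 mm; bystander, origin under its middle
- white_bar: white compound bar, 74 x 32 x 36 mm, by the polishing motor; bystander, origin under its middle
- pliers: small pliers with blue grips lying flat, about 130 mm long; bystander, origin under its middle
Not all that is in view belongs to the job. Leave any pink look-alike of the red_box alone.

How it is judged (in metres and radians):
At the end, for the whole second after the job is handed in: Each bar lies in the tray of its own colour (middle within 24 mm of the tray's middle, at rest) under its cover; the red and green covers are held fully shut by their catches (within 0.02 rad); the white cover still stands open (above 1.2 rad) (horizontal distance between red_bar and red_box below 0.024 m and height (world z) of each of red_bar, green_bar below 0.03 m and value of joint each of red_cover, green_cover below 0.02 rad and linear speed of each of red_bar, green_bar below 0.02 m/s and velocity of joint each of red_cover, green_cover below 0.05 rad/s and horizontal distance between green_bar and green_box below 0.024 m and value of joint white_cover above 1.2 rad); the robot touches nothing.
It fails at once if the white box's cover is swung towards shut (below 1.2 rad) (value of joint white_cover below 1.2 rad).
It fails at once if another thing on the bench is moved by more than 30 mm (distance of any of ring_box, brass_weight, flux_jar, dapping_cup, needle_driver, white_bar, pliers from where it was at the start of the episode above 0.03 m).
It also fails if it takes over 72 s, if anything falls off the work surface, if the arm or the gripper's body presses on something with over 40 N, if the wrist force passes 120 N, or if a joint passes its speed limit or range.

## Robot

A 7-joint arm with a two-finger parallel gripper is mounted at the origin on the work surface. World frame = base frame: x ahead of the robot, y to its left, z up, the work surface at z = 0. Lengths are in m, angles in degrees, forces in N, time in s.
With the tool pointing down it reaches from about 0.425 to 0.975 m from the base axis. Payload 16.7 kg.
Tool frame: the origin (TCP) lies between the finger pads; the fingertips stand 14 mm ahead of it and the grasp point (between the pads) lies 5 mm behind it (r.tip_extent is the distance from the TCP to the fingertips, in m); z points along the fingers, y is the direction in which the jaws open and shut (so a half turn about z gives the same grasp; the last joint's range is limited). The gripper opens to 85 mm and grips with 20 to 120 N. Pads are 22 mm wide; open, the fingers measure 114 mm over their backs; the gripper's body (76 mm by 85 mm) begins 54 mm behind the grasp point. The pads swing forward as they close: fully open they stand 13 mm farther back than shut.
Start: joints at [67.466, 24.414, 4.234, 92.017, -1.954, 63.644, -3.845], TCP at [0.163, -0.655, 0.245] pointing down, gripper open.
Joint ranges: [-163.25, 163.25], [-28.42, 122.38], [-70.27, 78.77], [12.13, 141.07], [-58.53, 238.53], [9.26, 117.41], [-156.51, 156.51]. Speed limits (degrees/s): [108.29, 108.29, 136.94, 136.94, 172.46, 172.46, 172.46].

## Interface

Orientations are given as a 3x3 rotation matrix whose columns are the frame's x, y, z axes.
In Python, from plant import r gives the robot as it stands. The module is installed in compiled form; this text tells all that it offers.
- The arm moves only by the tool jog_arm, never from a script. Its argument "moves" is a list of rows, each a list of 3 entries, a list of its own where there are three numbers: the shift along the tool's x, y, z in m, then the turn, a rotation vector about the tool's x, y, z in degrees, then the finger opening in m, from 0 to 0.0854. A call has 1 to 10 rows; each row is the pose to reach, as a shift and turn from the pose commanded when the call began, along the tool's axes at that moment; what a row does not reach only later rows make up. A row lasts 1/12 s, in which the tool goes at most 41.7 mm and 7.16 degrees, less where a joint would pass 70% of its speed; a pose out of reach is approached as far as the arm can. A call with a gripper value outside its range is refused whole. The fingers move at their own pace and stop on an object; "squeeze" is the grip in N (left out, the last holds). Time passes only in rows, so rows that repeat a pose let the fingers close. It gives the time, the measured TCP pose, the force and the opening at its end, in the units of the state.
- r.observe(): the state, without advancing time (a new reading comes with each control period).
- r.capture(name): name is "scene" or "top"; returns the picture (480x640x3 uint8, red, green, blue); there is no depth.
- r.get_calibration(name): a dict with "fx", "fy", "cx", "cy" (pixels), "R" (3x3) and "t" (3): a world point X has camera coordinates R X + t. Camera axes: x right, y down, z forward; pixel columns grow to the right and rows downward; lengths in m; the calibration is good to about 2 mm. A picture is of the moment at which its call begins. get_calibration takes no time and is no camera call.
- r.close_job(): hands the job in, once; it reports no verdict.
The state is a dict: "clock": time; "q": joint angles; "joint_vel": joint speeds; "joint_efforts": joint torques, N m; "tool_pos": TCP position; "tcp_rot": TCP orientation; "ft_force": force on the tool from outside, world axes, zero at the start; "torque": the same for the moment, N m; "width": finger opening in m.
Only numpy, scipy, OpenCV 4.12 (cv2) and the standard library are available. Lean on these libraries where they do the work, as an engineer would, in place of code of your own. Each camera call takes 0.05 s, during which the arm holds its last target.

## Working session

There is one attempt and no reset: what is moved stays moved. The work goes in short steps, Python scripts to look and compute and a tool call to move; the robot and the scene stay as the last step left them, time stands still between calls to the robot, and variables do not carry over. Pictures are saved under pics/ and viewed, and the job is handed in when it is done.

Besides the shell and the picture viewer there is one more tool, called as name(argument=value, ...), one argument or row to a line, values as JSON. jog_arm: Moves the arm, as the interface text tells. Its arguments: {"type":"object","properties":{"moves":{"type":"array","items":{"type":"array"}},"squeeze":{"type":"number"}},"required":["moves"]}

```bash
mkdir -p pics; python3 - <<'E'
from plant import r
import cv2, numpy as np
for n in ("scene","top"):
    im=r.capture(n); cv2.imwrite(f"pics/{n}0.png",im[:,:,::-1]); c=r.get_calibration(n)
    R=np.array(c["R"]);print(n,c["fx"],c["fy"],c["cx"],c["cy"],"cam",(-R.T@np.array(c["t"])).round(3),R.round(2).tolist())
o=r.observe()
for k in ("clock","q","tool_pos","tcp_rot","ft_force","width"): print(k,np.round(o[k],3).tolist())
E
```

```text
scene 435.9664097433858 435.9664097433858 316.5767642700713 239.29235924816624 cam [ 0.894 -0.619  0.704] [[0.88, 0.47, 0.02], [0.33, -0.58, -0.74], [-0.34, 0.66, -0.67]]
top 518.9520439131221 518.9520439131221 319.7370581124236 240.65943949840178 cam [0.356 0.009 1.449] [[0.0, -1.0, 0.0], [-0.99, -0.01, -0.14], [0.14, -0.0, -0.99]]
clock 0.1
q [67.466, 24.449, 4.234, 92.048, -1.953, 63.646, -3.843]
tool_pos [0.163, -0.655, 0.245]
tcp_rot [[0.97, 0.241, -0.0], [0.241, -0.97, 0.001], [-0.0, -0.001, -1.0]]
ft_force [-0.819, -0.157, 0.254]
width 0.086
```

```bash
ls .
```

```text
pics
```

View pics/scene0.png

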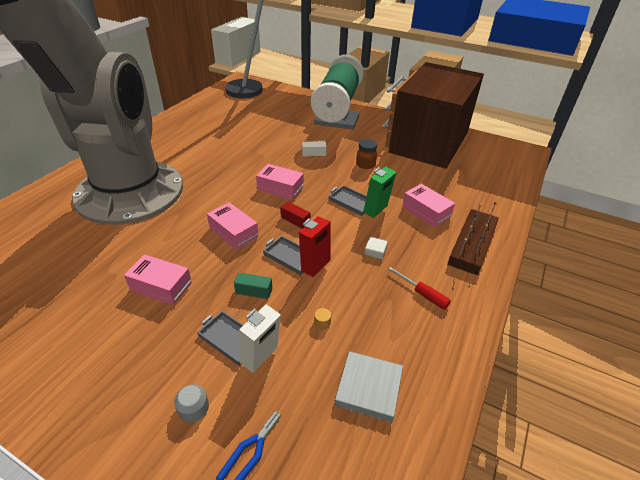

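View pics/top0.png

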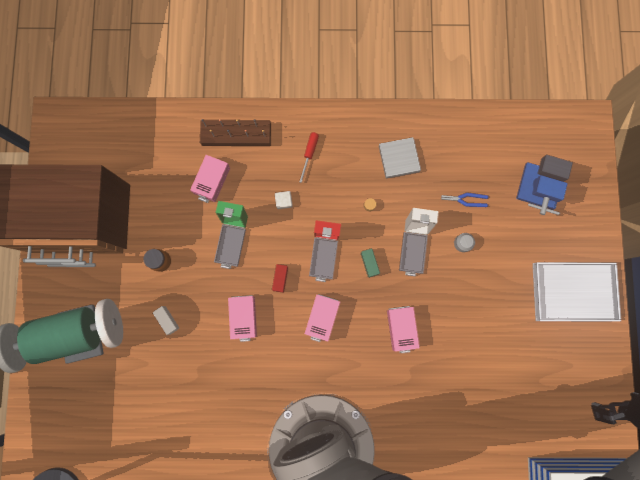

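The scene shows three open boxes: green (top-view px ≈231,245), red (324,257) and white (414,252). The red bar is at (280,278) and the green bar at (370,263). The pink boxes are shut look-alikes nearer the robot. Next I'll zoom in.

```bash
python3 - <<'E'
import cv2, numpy as np
a=cv2.imread("pics/top0.png")[195:300,195:445]
cv2.imwrite("pics/topz.png",cv2.resize(a,None,fx=3.2,fy=3.2,interpolation=cv2.INTER_CUBIC))
a=cv2.imread("pics/scene0.png")[155:375,190:410]
cv2.imwrite("pics/scz.png",cv2.resize(a,None,fx=2.7,fy=2.7,interpolation=cv2.INTER_CUBIC))
E
```

```text
(no output)
```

View pics/topz.png

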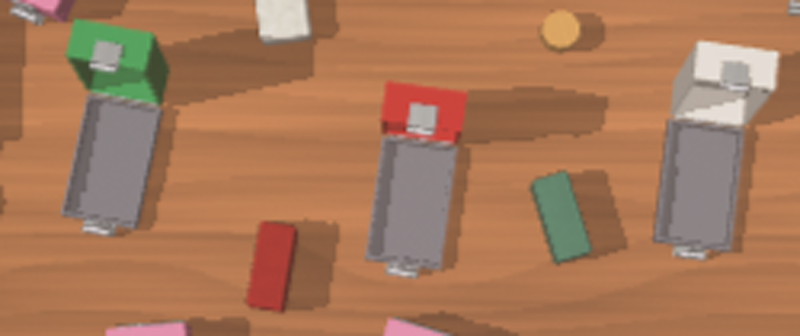

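View pics/scz.png

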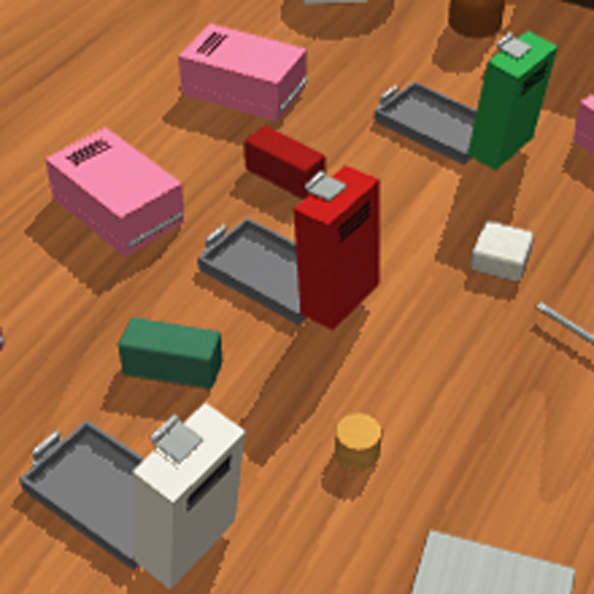

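```bash
cat > h.py <<'E'
from plant import r
import cv2, numpy as np
def ray(n,uv,z):
    c=r.get_calibration(n);R=np.array(c["R"]);t=np.array(c["t"]);C=-R.T@t
    uv=np.atleast_2d(uv).astype(float)
    d=np.c_[(uv[:,0]-c["cx"])/c["fx"],(uv[:,1]-c["cy"])/c["fy"],np.ones(len(uv))]@R
    return (C+d*((z-C[2])/d[:,2])[:,None])
def proj(n,X):
    c=r.get_calibration(n);p=np.atleast_2d(X)@np.array(c["R"]).T+np.array(c["t"])
    return np.c_[c["fx"]*p[:,0]/p[:,2]+c["cx"],c["fy"]*p[:,1]/p[:,2]+c["cy"]]
def rect(n,mask,s,off,z):
    cs,_=cv2.findContours(mask,cv2.RETR_EXTERNAL,cv2.CHAIN_APPROX_NONE)
    k=max(cs,key=cv2.contourArea)[:,0,:]
    uv=(k+0.5)/s-0.5+np.array(off)
    P=ray(n,uv,z)[:,:2]
    (c,wh,a)=cv2.minAreaRect((P*1000).astype(np.float32))
    if wh[0]<wh[1]: a-=90; wh=wh[::-1]
    return np.round(np.array(c),1),np.round(wh,1),round((a+90)%180-90,1),P
E
python3 - <<'E'
from h import *
im=cv2.imread("pics/top0.png");s=4
def crop(x0,y0,x1,y1):
    a=cv2.resize(im[y0:y1,x0:x1],None,fx=s,fy=s,interpolation=cv2.INTER_CUBIC);return cv2.cvtColor(a,cv2.COLOR_BGR2HSV),(x0,y0)
h,o=crop(268,258,295,298);m=(((h[...,0]<8)|(h[...,0]>172))&(h[...,1]>170)&(h[...,2]>60)).astype(np.uint8)
print("redbar",rect("top",m,s,o,.036)[:3])
h,o=crop(355,240,385,285);m=((h[...,0]>60)&(h[...,0]<95)&(h[...,1]>70)).astype(np.uint8)
print("greenbar",rect("top",m,s,o,.036)[:3])
for nm,b in dict(green=(205,223,255,272),red=(300,238,350,285),white=(393,232,440,278)).items():
    h,o=crop(*b);m=((h[...,1]<70)&(h[...,2]<170)).astype(np.uint8)
    m=cv2.morphologyEx(m,cv2.MORPH_OPEN,np.ones((61,61),np.uint8)[:, :]) if 0 else m
    m2=cv2.morphologyEx(m,cv2.MORPH_OPEN,cv2.getStructuringElement(cv2.MORPH_ELLIPSE,(55,55)))
    print(nm,rect("top",m,s,o,.014)[:3],rect("top",m2,s,o,.014)[:3])
    cv2.imwrite(f"pics/m_{nm}.png",np.hstack([m,m2])*255)
E
```

```text
redbar (array([450.7, 114.5]), array([70.7, 28. ]), -8.8)
greenbar (array([ 471.2, -153.7]), array([0., 0.]), 0.0)
green (array([539.2, 256.4]), array([122.6,  67.7]), -10.6) (array([541.8, 255.9]), array([116.7,  67.4]), -10.6)
red (array([503.3,  -4.6]), array([120.2,  66.1]), -7.7) (array([505.7,  -5. ]), array([113.9,  66.1]), -7.7)
white (array([ 524.1, -256.9]), array([129.6,  70.5]), -8.3) (array([ 523.6, -255.4]), array([113.8,  67.5]), -7.9)
```

```bash
python3 - <<'E'
from h import *
im=cv2.imread("pics/top0.png");s=4
print("px",im[263,370],cv2.cvtColor(im,cv2.COLOR_BGR2HSV)[263,364:378].tolist())
print(cv2.cvtColor(im,cv2.COLOR_BGR2HSV)[278,272:290].tolist())
def crop(im,x0,y0,x1,y1):
    a=cv2.resize(im[y0:y1,x0:x1],None,fx=s,fy=s,interpolation=cv2.INTER_CUBIC);return cv2.cvtColor(a,cv2.COLOR_BGR2HSV),(x0,y0)
h,o=crop(im,355,240,390,285);m=((h[...,0]>35)&(h[...,0]<100)).astype(np.uint8)
print("greenbar",rect("top",m,s,o,.036)[:3])
h,o=crop(im,268,258,295,298);m=(((h[...,0]<7)|(h[...,0]>170))&(h[...,1]>150)&(h[...,2]>50)).astype(np.uint8)
print("redbar",rect("top",m,s,o,.036)[:3])
for n,f,zoom in (("red",(403.5,264.5),0),("green",(101.5,221),0),("white",(693,246),0)):
    uv=(np.array(f)+.5)/3.2-.5+195
    print(n,"front mid",ray("top",uv,.014).round(4))
# scene: top corners of bars picks & tray corners
def sz(p): return (np.array(p)+.5)/2.7-.5+np.array([190,155])
print("scene green bar top",ray("scene",sz([(133,319),(222,333),(208,363),(121,346)]),.036).round(4).tolist())
print("scene red bar top",ray("scene",sz([(265,127),(326,158),(309,174),(247,143)]),.036).round(4).tolist())
print("scene red tray",ray("scene",sz([(200,262),(249,221)]),.014).round(4).tolist())
print("scene green tray",ray("scene",sz([(377,115),(416,84)]),.014).round(4).tolist())
E
```

```text
px [110 134 101] [[32, 52, 94], [67, 62, 131], [69, 65, 137], [68, 64, 135], [69, 64, 135], [68, 64, 135], [68, 63, 134], [68, 63, 133], [68, 62, 132], [68, 62, 132], [67, 63, 133], [68, 63, 133], [57, 50, 113], [14, 116, 130]]
[[12, 139, 182], [10, 145, 176], [4, 166, 171], [2, 173, 171], [2, 174, 170], [2, 174, 170], [2, 172, 169], [2, 174, 170], [2, 174, 171], [2, 173, 171], [2, 174, 170], [2, 173, 170], [2, 171, 163], [3, 156, 113], [9, 136, 114], [12, 134, 133], [12, 135, 136], [12, 135, 136]]
greenbar (array([ 493.6, -132.9]), array([72.6, 32.8]), 17.1)
redbar (array([450.4, 113.8]), array([74.2, 32.3]), -9.1)
red front mid [[0.4536 0.0012 0.014 ]]
green front mid [[0.49   0.2631 0.014 ]]
white front mid [[ 0.4709 -0.2494  0.014 ]]
scene green bar top [[0.4605, -0.131, 0.036], [0.5288, -0.1095, 0.036], [0.5363, -0.1406, 0.036], [0.4693, -0.1586, 0.036]]
scene red bar top [[0.4213, 0.1323, 0.036], [0.4936, 0.1199, 0.036], [0.4915, 0.0923, 0.036], [0.4196, 0.1031, 0.036]]
scene red tray [[0.4562, -0.0327, 0.014], [0.4646, 0.0325, 0.014]]
scene green tray [[0.4911, 0.2287, 0.014], [0.5015, 0.2958, 0.014]]
```

```bash
cat >> h.py <<'E'
from scipy.spatial.transform import Rotation as Ro
def goto(*tg):
    o=r.observe();R=np.array(o["tcp_rot"]);p=np.array(o["tool_pos"])
    print("at",p.round(4),"yaw",round(np.degrees(np.arctan2(R[1,0],R[0,0])),2),"F",np.round(o["ft_force"],1),"w",round(float(o["width"]),4),"t",round(o["clock"],2))
    for x,y,z,yaw in tg:
        a=np.radians(yaw);Rd=np.array([[np.cos(a),np.sin(a),0],[np.sin(a),-np.cos(a),0],[0,0,-1]])
        print((R.T@(np.array([x,y,z])-p)).round(4).tolist(),Ro.from_matrix(R.T@Rd).as_rotvec(degrees=True).round(2).tolist())
E
python3 - <<'E'
from h import *
goto((.496,-.134,.12,17.2),(.496,-.134,.025,17.2))
E
```

```text
at [ 0.1628 -0.6547  0.2447] yaw 13.97 F [-0.8 -0.2  0.3] w 0.0855 t 0.1
[0.449, -0.4247, 0.1251] [-0.07, 0.01, -3.23]
[0.4491, -0.4246, 0.2201] [-0.07, 0.01, -3.23]
```

jog_arm(
  moves=[
    [[0.449,-0.4247,0.045],[-0.07,0.01,-3.23],0.06],
    [[0.449,-0.4247,0.045],[-0.07,0.01,-3.23],0.06],
    [[0.449,-0.4247,0.045],[-0.07,0.01,-3.23],0.06],
    [[0.449,-0.4247,0.045],[-0.07,0.01,-3.23],0.06],
    [[0.449,-0.4247,0.045],[-0.07,0.01,-3.23],0.06],
    [[0.449,-0.4247,0.045],[-0.07,0.01,-3.23],0.06],
    [[0.449,-0.4247,0.045],[-0.07,0.01,-3.23],0.06],
    [[0.449,-0.4247,0.045],[-0.07,0.01,-3.23],0.06],
    [[0.449,-0.4247,0.045],[-0.07,0.01,-3.23],0.06],
    [[0.449,-0.4247,0.045],[-0.07,0.01,-3.23],0.06],
  ],
)

```text
clock: 0.93
tool_pos: [0.3875, -0.3031, 0.215]
tcp_rot: [[0.955, 0.295, 0.001], [0.295, -0.955, -0.001], [0.0, 0.001, -1.0]]
ft_force: [2.5, -1.1, -0.4]
width: 0.0602
```

```bash
python3 - <<'E'
from h import *
goto((.496,-.134,.12,17.2),(.496,-.134,.025,17.2))
E
```

```text
at [ 0.3875 -0.3031  0.215 ] yaw 17.19 F [ 2.5 -1.1 -0.4] w 0.0602 t 0.93
[0.1536, -0.1296, 0.0948] [0.08, -0.01, -0.01]
[0.1536, -0.1297, 0.1898] [0.08, -0.01, -0.01]
```

jog_arm(
  moves=[
    [[0.15,-0.127,0.05],[0,0,0],0.06],
    [[0.15,-0.127,0.05],[0,0,0],0.06],
    [[0.15,-0.127,0.05],[0,0,0],0.06],
    [[0.15,-0.127,0.05],[0,0,0],0.06],
    [[0.15,-0.127,0.1],[0,0,0],0.06],
    [[0.15,-0.127,0.115],[0,0,0],0.06],
    [[0.15,-0.127,0.115],[0,0,0],0.06],
    [[0.15,-0.127,0.115],[0,0,0],0.06],
  ],
)

```text
clock: 1.6
tool_pos: [0.4916, -0.1387, 0.0984]
tcp_rot: [[0.955, 0.297, -0.004], [0.297, -0.955, 0.0], [-0.004, -0.001, -1.0]]
ft_force: [0.3, -0.2, 0.7]
width: 0.0601
```

```bash
python3 - <<'E'
from h import *
im=r.capture("top")[:,:,::-1]; a=im[195:300,295:445]
cv2.imwrite("pics/t1.png",cv2.resize(a,None,fx=5,fy=5,interpolation=cv2.INTER_CUBIC))
im=r.capture("scene")[:,:,::-1]; a=im[200:350,190:350]
cv2.imwrite("pics/s1.png",cv2.resize(a,None,fx=4,fy=4,interpolation=cv2.INTER_CUBIC))
goto((.496,-.134,.025,17.2))
E
```

```text
at [ 0.4929 -0.1405  0.1011] yaw 17.14 F [ 0.4 -0.8  0.2] w 0.0602 t 1.7
[0.0048, -0.0054, 0.0761] [0.1, -0.03, -0.06]
```

View pics/s1.png

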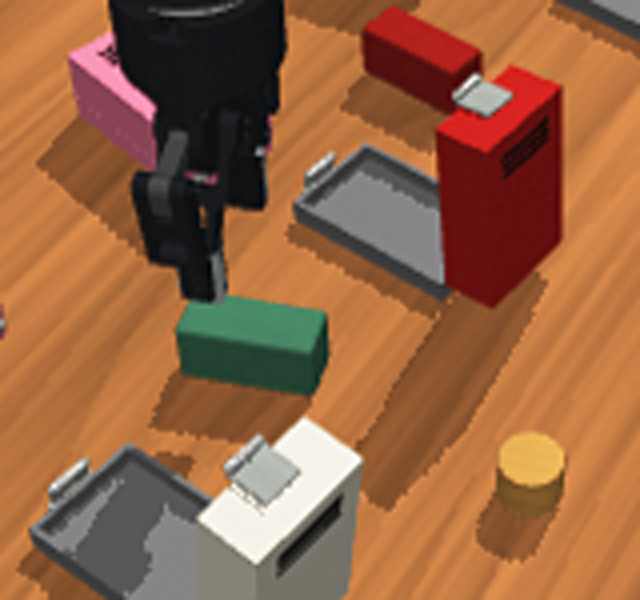

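The scene view shows the open gripper above the green bar, with the near fingertip at zoom (205,298) just outboard of the bar's near side. I'll descend and grip.

jog_arm(
  moves=[
    [[0.005,-0.005,0.02],[0,0,0],0.06],
    [[0.005,-0.005,0.045],[0,0,0],0.06],
    [[0.005,-0.005,0.065],[0,0,0],0.06],
    [[0.005,-0.005,0.076],[0,0,0],0.06],
    [[0.005,-0.005,0.076],[0,0,0],0.06],
    [[0.005,-0.005,0.076],[0,0,0],0.02],
    [[0.005,-0.005,0.076],[0,0,0],0.02],
    [[0.005,-0.005,0.076],[0,0,0],0.02],
    [[0.005,-0.005,0.076],[0,0,0],0.02],
    [[0.005,-0.005,0.076],[0,0,0],0.02],
  ],
  squeeze=40,
)

```text
clock: 2.53
tool_pos: [0.497, -0.1338, 0.0256]
tcp_rot: [[0.955, 0.295, 0.003], [0.295, -0.955, -0.002], [0.002, 0.003, -1.0]]
ft_force: [-1.3, -0.8, 8.8]
width: 0.031
```

```bash
python3 - <<'E'
from h import *
goto((.496,-.134,.2,17.2))
E
```

```text
at [ 0.497  -0.1338  0.0256] yaw 17.16 F [-1.3 -0.8  8.8] w 0.031 t 2.53
[-0.0007, 0.0003, -0.1744] [0.15, -0.12, -0.04]
```

jog_arm(
  moves=[
    [[0,0,-0.03],[0,0,0],0.02],
    [[0,0,-0.07],[0,0,0],0.02],
    [[0,0,-0.11],[0,0,0],0.02],
    [[0,0,-0.15],[0,0,0],0.02],
    [[0,0,-0.175],[0,0,0],0.02],
    [[0,0,-0.175],[0,0,0],0.02],
    [[0,0,-0.175],[0,0,0],0.02],
  ],
)

```text
clock: 3.12
tool_pos: [0.4967, -0.1335, 0.2012]
tcp_rot: [[0.955, 0.295, 0.005], [0.295, -0.955, -0.002], [0.004, 0.004, -1.0]]
ft_force: [-0.4, -0.9, -2.5]
width: 0.0313
```

```bash
python3 - <<'E'
from h import *
goto((.546,.253,.2,-10.5))
E
```

```text
at [ 0.4967 -0.1335  0.2012] yaw 17.17 F [-0.4 -0.9 -2.5] w 0.0313 t 3.12
[0.1612, -0.3547, 0.0005] [0.16, -0.26, 27.67]
```

Fz is about −1.5 N or lower, so the bar is held. Now carrying it to the green box.

jog_arm(
  moves=[
    [[0.161,-0.355,0],[0.1,-0.2,27.7],0.02],
    [[0.161,-0.355,0],[0.1,-0.2,27.7],0.02],
    [[0.161,-0.355,0],[0.1,-0.2,27.7],0.02],
    [[0.161,-0.355,0],[0.1,-0.2,27.7],0.02],
    [[0.161,-0.355,0],[0.1,-0.2,27.7],0.02],
    [[0.161,-0.355,0],[0.1,-0.2,27.7],0.02],
    [[0.161,-0.355,0],[0.1,-0.2,27.7],0.02],
    [[0.161,-0.355,0],[0.1,-0.2,27.7],0.02],
    [[0.161,-0.355,0],[0.1,-0.2,27.7],0.02],
    [[0.161,-0.355,0],[0.1,-0.2,27.7],0.02],
  ],
)

```text
clock: 3.95
tool_pos: [0.5441, 0.2554, 0.1973]
tcp_rot: [[0.983, -0.182, -0.005], [-0.182, -0.983, -0.0], [-0.005, 0.001, -1.0]]
ft_force: [1.4, -0.7, -1.2]
width: 0.0314
```

jog_arm(
  moves=[
    [[0,0,0],[0,0,0],0.02],
    [[0,0,0],[0,0,0],0.02],
    [[0,0,0],[0,0,0],0.02],
  ],
)

```text
clock: 4.2
tool_pos: [0.5442, 0.2531, 0.1972]
tcp_rot: [[0.983, -0.182, -0.005], [-0.182, -0.983, -0.001], [-0.005, 0.002, -1.0]]
ft_force: [0.1, -0.5, -1.9]
width: 0.0313
```

```bash
python3 - <<'E'
from h import *
im=r.capture("scene")[:,:,::-1]; a=im[60:290,240:440]
cv2.imwrite("pics/s2.png",cv2.resize(a,None,fx=2.6,fy=2.6,interpolation=cv2.INTER_CUBIC))
goto((.546,.253,.1,-10.5),(.546,.253,.032,-10.5))
E
```

```text
at [0.5445 0.2523 0.1975] yaw -10.55 F [ 0.3 -0.1 -1.9] w 0.0313 t 4.25
[0.0017, -0.0011, 0.0975] [0.1, 0.24, -0.05]
[0.002, -0.0012, 0.1655] [0.1, 0.24, -0.05]
```

View pics/s2.png

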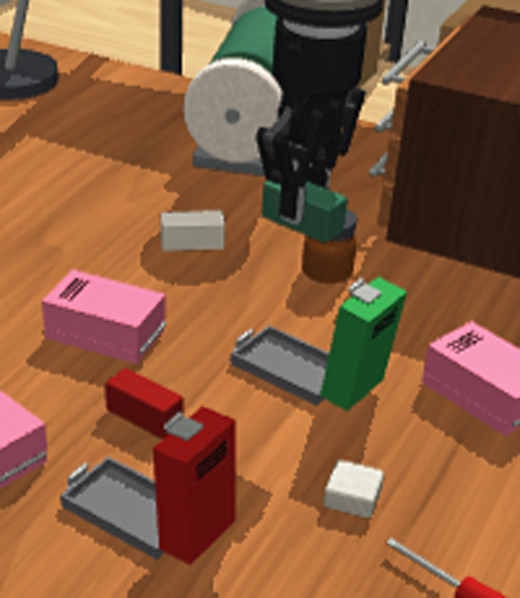

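jog_arm(
  moves=[
    [[0.002,-0.001,0.04],[0.1,0.2,0],0.02],
    [[0.002,-0.001,0.075],[0.1,0.2,0],0.02],
    [[0.002,-0.001,0.11],[0.1,0.2,0],0.02],
    [[0.002,-0.001,0.12],[0.1,0.2,0],0.02],
    [[0.002,-0.001,0.12],[0.1,0.2,0],0.02],
    [[0.002,-0.001,0.12],[0.1,0.2,0],0.02],
  ],
)

```text
clock: 4.75
tool_pos: [0.5471, 0.2537, 0.0794]
tcp_rot: [[0.983, -0.183, 0.001], [-0.183, -0.983, 0.001], [0.0, -0.002, -1.0]]
ft_force: [0.7, 0.6, -0.7]
width: 0.031
```

```bash
python3 - <<'E'
from h import *
im=r.capture("scene")[:,:,::-1]; a=im[130:230,310:420]
cv2.imwrite("pics/s3.png",cv2.resize(a,None,fx=5,fy=5,interpolation=cv2.INTER_CUBIC))
im=r.capture("top")[:,:,::-1]; a=im[190:290,185:295]
cv2.imwrite("pics/t3.png",cv2.resize(a,None,fx=5,fy=5,interpolation=cv2.INTER_CUBIC))
goto((.546,.253,.032,-10.5))
E
```

```text
at [0.5479 0.2545 0.0807] yaw -10.55 F [-0.4  0.6 -1.5] w 0.0312 t 4.85
[-0.0017, 0.002, 0.0487] [-0.19, -0.16, -0.05]
```

View pics/s3.png

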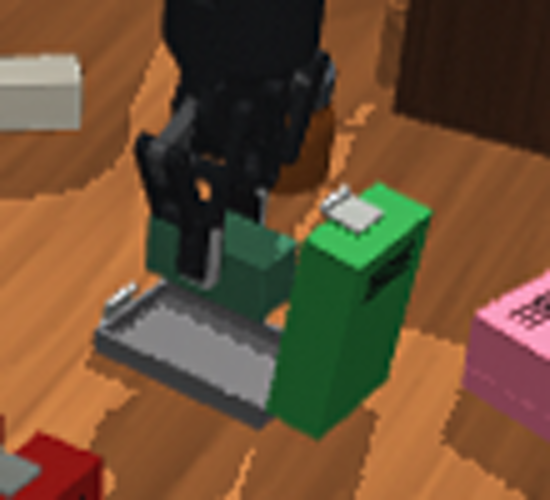

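View pics/t3.png

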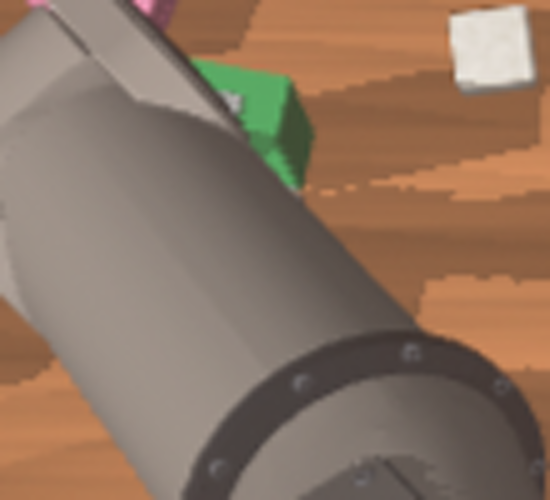

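```bash
python3 - <<'E'
from h import *
def sz(p): return (np.array(p)+.5)/5-.5+np.array([310,130])
b=ray("scene",sz([(150,270),(262,320)]),.055);t=ray("scene",sz([(148,225),(262,265),(297,240)]),.091)
print(b.round(4).tolist(),t.round(4).tolist())
a=np.radians(-10.5);e=np.array([np.cos(a),np.sin(a)]);n=np.array([-e[1],e[0]])
print("bar ctr",b[:,:2].mean(0)+.016*n, t[:2,:2].mean(0)+.016*n)
w=ray("scene",sz([(97,337),(165,280),(265,425)]),.014);print(w.round(4).tolist())
E
```

```text
[[0.5111, 0.245, 0.055], [0.5798, 0.2337, 0.055]] [[0.5139, 0.2324, 0.091], [0.5785, 0.2288, 0.091], [0.5848, 0.2579, 0.091]]
bar ctr [0.54837322 0.255092  ] [0.54910482 0.24630976]
[[0.4898, 0.2294, 0.014], [0.4983, 0.2951, 0.014], [0.5982, 0.2052, 0.014]]
```

jog_arm(
  moves=[
    [[-0.002,0.002,0.02],[0,0,0],0.02],
    [[-0.002,0.002,0.038],[0,0,0],0.02],
    [[-0.002,0.002,0.048],[0,0,0],0.02],
    [[-0.002,0.002,0.05],[0,0,0],0.02],
    [[-0.002,0.002,0.05],[0,0,0],0.02],
    [[-0.002,0.002,0.05],[0,0,0],0.02],
  ],
)

```text
clock: 5.35
tool_pos: [0.5452, 0.2532, 0.0299]
tcp_rot: [[0.983, -0.182, 0.002], [-0.182, -0.983, 0.002], [0.002, -0.003, -1.0]]
ft_force: [0.1, -0.0, -1.6]
width: 0.031
```

```bash
python3 - <<'E'
from h import *
goto((.546,.253,.12,-10.5))
E
```

```text
at [0.5452 0.2532 0.0299] yaw -10.51 F [ 0.1 -0.  -1.6] w 0.031 t 5.35
[0.001, -0.0002, -0.0901] [-0.15, -0.11, -0.01]
```

Still hanging by a hair. I'll release and rise straight up.

jog_arm(
  moves=[
    [[0,0,0],[0,0,0],0.045],
    [[0,0,0],[0,0,0],0.045],
    [[0,0,0],[0,0,0],0.045],
    [[0,0,-0.01],[0,0,0],0.045],
    [[0,0,-0.04],[0,0,0],0.045],
    [[0,0,-0.08],[0,0,0],0.05],
    [[0,0,-0.12],[0,0,0],0.06],
    [[0,0,-0.16],[0,0,0],0.06],
    [[0,0,-0.17],[0,0,0],0.06],
    [[0,0,-0.17],[0,0,0],0.06],
  ],
)

```text
clock: 6.18
tool_pos: [0.5458, 0.2534, 0.2034]
tcp_rot: [[0.983, -0.182, 0.007], [-0.182, -0.983, 0.004], [0.006, -0.005, -1.0]]
ft_force: [0.5, -1.0, -1.0]
width: 0.0601
```

```bash
python3 - <<'E'
from h import *
im=r.capture("scene")[:,:,::-1]; a=im[130:230,310:420]
cv2.imwrite("pics/s4.png",cv2.resize(a,None,fx=5,fy=5,interpolation=cv2.INTER_CUBIC))
goto((.454,.113,.2,-9.2))
E
```

```text
at [0.5449 0.2528 0.2009] yaw -10.52 F [-0.   0.5 -0.9] w 0.0602 t 6.23
[-0.0639, 0.1541, 0.0001] [-0.2, -0.2, -1.32]
```

View pics/s4.png

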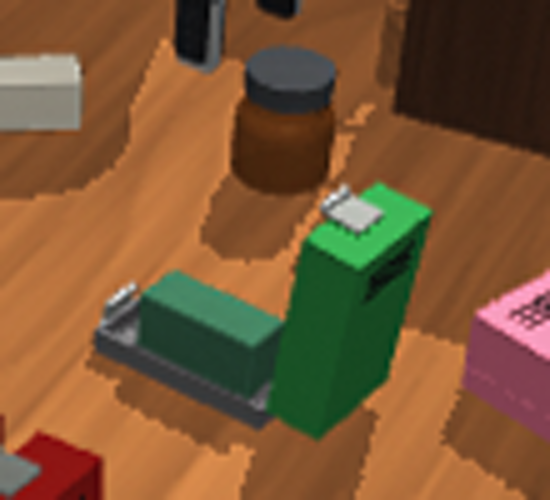

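The green bar lies flat in its tray (zoom ≈210,330). Next is the red bar.

jog_arm(
  moves=[
    [[-0.064,0.154,0],[-0.2,-0.2,-1.3],0.06],
    [[-0.064,0.154,0],[-0.2,-0.2,-1.3],0.06],
    [[-0.064,0.154,0.02],[-0.2,-0.2,-1.3],0.06],
    [[-0.064,0.154,0.05],[-0.2,-0.2,-1.3],0.06],
    [[-0.064,0.154,0.09],[-0.2,-0.2,-1.3],0.06],
    [[-0.064,0.154,0.12],[-0.2,-0.2,-1.3],0.06],
    [[-0.064,0.154,0.12],[-0.2,-0.2,-1.3],0.06],
    [[-0.064,0.154,0.12],[-0.2,-0.2,-1.3],0.06],
  ],
)

```text
clock: 6.9
tool_pos: [0.4517, 0.1128, 0.077]
tcp_rot: [[0.987, -0.159, -0.009], [-0.16, -0.987, -0.002], [-0.008, 0.004, -1.0]]
ft_force: [0.3, 0.1, -0.1]
width: 0.0603
```

```bash
python3 - <<'E'
from h import *
im=r.capture("scene")[:,:,::-1]; a=im[150:270,240:360]
cv2.imwrite("pics/s5.png",cv2.resize(a,None,fx=5,fy=5,interpolation=cv2.INTER_CUBIC))
goto((.454,.113,.025,-9.2))
E
```

```text
at [0.4533 0.1135 0.0788] yaw -9.16 F [1.5 0.2 1.7] w 0.0601 t 6.95
[0.001, 0.0003, 0.0538] [0.12, 0.26, 0.04]
```

View pics/s5.png

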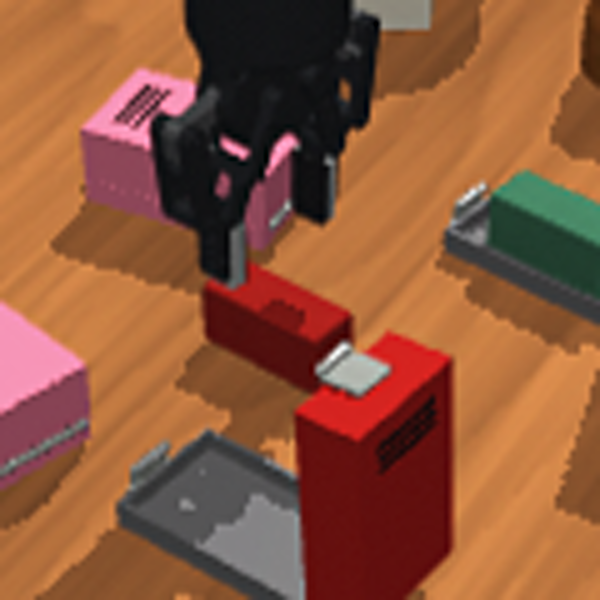

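The jaws straddle the red bar (fingertips at zoom (222,280) and (320,215), bar at (280,325)). I'll descend and grip.

jog_arm(
  moves=[
    [[0.001,0,0.02],[0,0.2,0],0.06],
    [[0.001,0,0.04],[0,0.2,0],0.06],
    [[0.001,0,0.053],[0,0.2,0],0.06],
    [[0.001,0,0.053],[0,0.2,0],0.06],
    [[0.001,0,0.053],[0,0.2,0],0.02],
    [[0.001,0,0.053],[0,0.2,0],0.02],
    [[0.001,0,0.053],[0,0.2,0],0.02],
    [[0.001,0,0.053],[0,0.2,0],0.02],
    [[0.001,0,0.053],[0,0.2,0],0.02],
  ],
  squeeze=40,
)

```text
clock: 7.7
tool_pos: [0.4555, 0.1134, 0.0272]
tcp_rot: [[0.987, -0.16, 0.003], [-0.16, -0.987, -0.001], [0.003, 0.0, -1.0]]
ft_force: [-2.4, 1.1, 13.0]
width: 0.0315
```

jog_arm(
  moves=[
    [[0,0,-0.03],[0,0,0],0.02],
    [[0,0,-0.07],[0,0,0],0.02],
    [[0,0,-0.11],[0,0,0],0.02],
    [[0,0,-0.15],[0,0,0],0.02],
    [[0,0,-0.175],[0,0,0],0.02],
    [[0,0,-0.175],[0,0,0],0.02],
    [[0,0,-0.175],[0,0,0],0.02],
  ],
)

```text
clock: 8.28
tool_pos: [0.455, 0.1132, 0.2028]
tcp_rot: [[0.987, -0.16, 0.005], [-0.16, -0.987, -0.001], [0.005, 0.0, -1.0]]
ft_force: [-0.1, -0.3, -0.9]
width: 0.031
```

```bash
python3 - <<'E'
from h import *
goto((.511,-.006,.2,-7.9))
E
```

```text
at [0.455  0.1132 0.2028] yaw -9.22 F [-0.1 -0.3 -0.9] w 0.031 t 8.28
[0.0744, 0.1087, 0.0032] [0.03, -0.28, -1.32]
```

jog_arm(
  moves=[
    [[0.074,0.109,0],[0,-0.3,-1.3],0.02],
    [[0.074,0.109,0],[0,-0.3,-1.3],0.02],
    [[0.074,0.109,0],[0,-0.3,-1.3],0.02],
    [[0.074,0.109,0.03],[0,-0.3,-1.3],0.02],
    [[0.074,0.109,0.07],[0,-0.3,-1.3],0.02],
    [[0.074,0.109,0.11],[0,-0.3,-1.3],0.02],
    [[0.074,0.109,0.125],[0,-0.3,-1.3],0.02],
    [[0.074,0.109,0.125],[0,-0.3,-1.3],0.02],
    [[0.074,0.109,0.125],[0,-0.3,-1.3],0.02],
  ],
)

```text
clock: 9.03
tool_pos: [0.5089, -0.0064, 0.0748]
tcp_rot: [[0.991, -0.137, -0.008], [-0.137, -0.991, -0.001], [-0.008, 0.002, -1.0]]
ft_force: [-0.3, -0.4, -0.1]
width: 0.0312
```

```bash
python3 - <<'E'
from h import *
im=r.capture("scene")[:,:,::-1]; a=im[190:290,240:350]
cv2.imwrite("pics/s6.png",cv2.resize(a,None,fx=5,fy=5,interpolation=cv2.INTER_CUBIC))
goto((.511,-.006,.031,-7.9))
E
```

```text
at [ 0.5099 -0.0064  0.076 ] yaw -7.89 F [ 0.3  0.3 -1.2] w 0.0312 t 9.08
[0.0013, -0.0006, 0.045] [0.09, 0.3, 0.01]
```

View pics/s6.png

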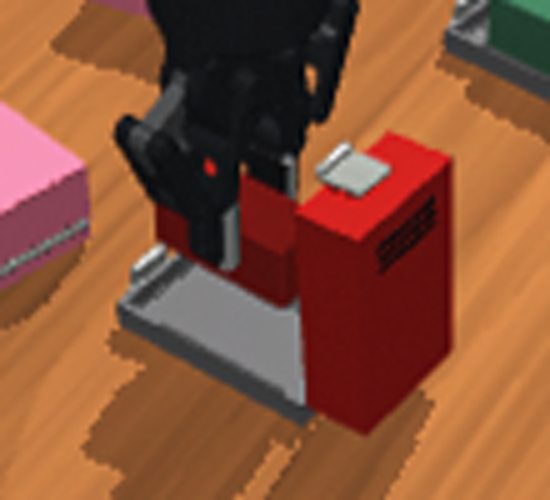

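jog_arm(
  moves=[
    [[0.001,0,0.018],[0,0.2,0],0.02],
    [[0.001,0,0.036],[0,0.2,0],0.02],
    [[0.001,0,0.044],[0,0.2,0],0.02],
    [[0.001,0,0.044],[0,0.2,0],0.02],
    [[0.001,0,0.044],[0,0.2,0],0.02],
    [[0.001,0,0.044],[0,0.2,0],0.045],
    [[0.001,0,0.044],[0,0.2,0],0.045],
    [[0.001,0,0.044],[0,0.2,0],0.045],
    [[0.001,0,0.03],[0,0.2,0],0.045],
    [[0.001,0,0.0],[0,0.2,0],0.045],
  ],
)

```text
clock: 9.92
tool_pos: [0.509, -0.0068, 0.0739]
tcp_rot: [[0.991, -0.137, -0.006], [-0.137, -0.991, -0.002], [-0.006, 0.002, -1.0]]
ft_force: [0.2, -1.5, -0.1]
width: 0.0455
```

jog_arm(
  moves=[
    [[0,0,-0.04],[0,0,0],0.045],
    [[0,0,-0.08],[0,0,0],0.03],
    [[0,0,-0.12],[0,0,0],0.0],
    [[0,0,-0.14],[0,0,0],0.0],
    [[0,0,-0.14],[0,0,0],0.0],
    [[0,0,-0.14],[0,0,0],0.0],
  ],
)

```text
clock: 10.42
tool_pos: [0.5115, -0.0066, 0.2171]
tcp_rot: [[0.99, -0.138, 0.002], [-0.138, -0.99, -0.002], [0.002, 0.002, -1.0]]
ft_force: [-0.1, -0.3, 0.3]
width: 0.0001
```

```bash
python3 - <<'E'
from h import *
im=r.capture("scene")[:,:,::-1]; cv2.imwrite("pics/s7f.png",im);a=im[140:300,240:420]
cv2.imwrite("pics/s7.png",cv2.resize(a,None,fx=3.7,fy=3.7,interpolation=cv2.INTER_CUBIC))
im=r.capture("top")[:,:,::-1]; cv2.imwrite("pics/t7f.png",im)
goto()
E
```

```text
at [ 0.5105 -0.0067  0.2149] yaw -7.91 F [ 0.  -0.3 -0.4] w -0.0001 t 10.52
```

View pics/s7.png

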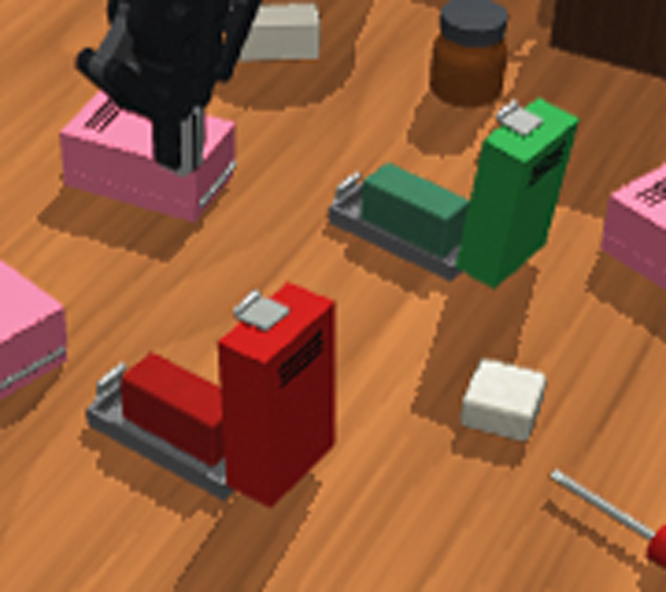

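```bash
cat >> h.py <<'E'
BOX=dict(red=((.511,-.006),-7.9),green=((.5465,.2525),-10.5))
def bx(n,xr,z,yr=0): # box frame: x relative to hinge
    (c,yw)=BOX[n];a=np.radians(yw)
    return np.array([c[0]+(xr+.056)*np.cos(a)-yr*np.sin(a),c[1]+(xr+.056)*np.sin(a)+yr*np.cos(a),z])
E
python3 - <<'E'
from h import *
def sz(p): return (np.array(p)+.5)/3.7-.5+np.array([240,140])
for n,A,B in (("red",(268,365),(335,300)),("green",(544,160),(577,117))):
    for yr,p in ((-.033,A),(.033,B)):
        u=sz(p);best=[]
        for th in np.arange(1.2,1.96,.01):
            X=bx(n,-.110*np.cos(th)+.033*np.sin(th),.014+.110*np.sin(th)+.033*np.cos(th),yr)
            best.append((np.linalg.norm(proj("scene",X)[0]-u),th))
        print(n,yr,min(best))
for n in BOX:
  for th in (1.6,1.75,1.9):
    print(n,th,bx(n,-.095*np.cos(th)+.033*np.sin(th),.014+.095*np.sin(th)+.033*np.cos(th)).round(3))
E
```

```text
red -0.033 (np.float64(0.9258002013810515), np.float64(1.5200000000000002))
red 0.033 (np.float64(1.0745548629921786), np.float64(1.5000000000000002))
green -0.033 (np.float64(4.950013342752915), np.float64(1.7100000000000004))
green 0.033 (np.float64(0.9855201015179303), np.float64(1.6200000000000003))
red 1.6 [ 0.602 -0.019  0.108]
red 1.75 [ 0.615 -0.02   0.102]
red 1.9 [ 0.628 -0.022  0.093]
green 1.6 [0.637 0.236 0.108]
green 1.75 [0.65  0.233 0.102]
green 1.9 [0.662 0.231 0.093]
```

```bash
python3 - <<'E'
import cv2
a=cv2.imread("pics/t7f.png")[180:290,195:445]
cv2.imwrite("pics/t7.png",cv2.resize(a,None,fx=3.2,fy=3.2,interpolation=cv2.INTER_CUBIC))
E
```

```text
(no output)
```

View pics/t7.png

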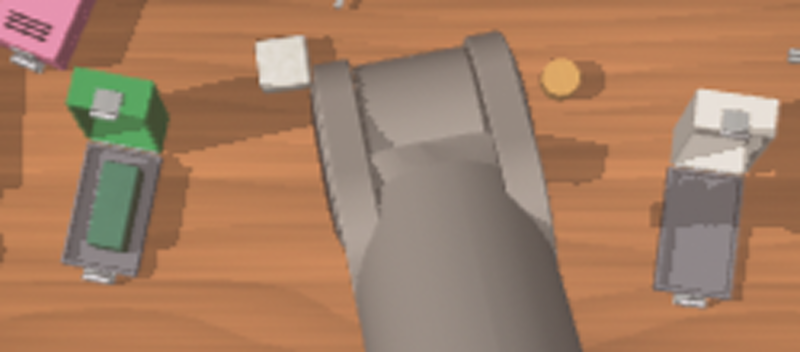

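```bash
cat >> h.py <<'E'
def tcp(n,th,d=.1,dz=0,dx=0):
    p=bx(n,-d*np.cos(th)+.033*np.sin(th)+.011+dx,.014+d*np.sin(th)+.033*np.cos(th)+.014+dz)
    return (*p,BOX[n][1])
E
python3 - <<'E'
from h import *
goto((*bx("red",.09,.2),-7.9),(*bx("red",.09,.125),-7.9))
print("rel path dx,dz from approach (xr .09,z .125)")
for n in ("red",):
  for th in (1.6,1.5,1.4,1.25,1.1,.95,.8,.65,.5,.4,.3,.2,.15,.1,.05,0):
    d=.1; print(th,round(-d*np.cos(th)+.033*np.sin(th)+.011-.09,4),"down",round(.125-(.028+d*np.sin(th)+.033*np.cos(th)),4))
E
```

```text
at [ 0.5105 -0.0067  0.2149] yaw -7.91 F [ 0.  -0.3 -0.4] w -0.0001 t 10.52
[0.1465, -0.0008, 0.0146] [0.12, 0.12, -0.01]
[0.1466, -0.0009, 0.0896] [0.12, 0.12, -0.01]
rel path dx,dz from approach (xr .09,z .125)
1.6 -0.0431 down -0.002
1.5 -0.0532 down -0.0051
1.4 -0.0635 down -0.0072
1.25 -0.0792 down -0.0083
1.1 -0.0949 down -0.0071
0.95 -0.1103 down -0.0035
0.8 -0.125 down 0.0023
0.65 -0.1386 down 0.0102
0.5 -0.1509 down 0.0201
0.4 -0.1583 down 0.0277
0.3 -0.1648 down 0.0359
0.2 -0.1705 down 0.0448
0.15 -0.1729 down 0.0494
0.1 -0.1752 down 0.0542
0.05 -0.1772 down 0.059
0 -0.179 down 0.064
```

jog_arm(
  moves=[
    [[0.04,0,0.0],[0.1,0.1,0],0.0],
    [[0.08,0,0.0],[0.1,0.1,0],0.0],
    [[0.12,0,0.0],[0.1,0.1,0],0.0],
    [[0.147,0,0.0],[0.1,0.1,0],0.0],
    [[0.147,0,0.0],[0.1,0.1,0],0.0],
    [[0.147,-0.001,0.03],[0.1,0.1,0],0.0],
    [[0.147,-0.001,0.07],[0.1,0.1,0],0.0],
    [[0.147,-0.001,0.09],[0.1,0.1,0],0.0],
    [[0.147,-0.001,0.09],[0.1,0.1,0],0.0],
    [[0.147,-0.001,0.09],[0.1,0.1,0],0.0],
  ],
)

```text
clock: 11.35
tool_pos: [0.6554, -0.0257, 0.1237]
tcp_rot: [[0.991, -0.137, -0.003], [-0.137, -0.991, 0.0], [-0.003, 0.0, -1.0]]
ft_force: [0.0, 0.8, 0.8]
width: -0.0002
```

```bash
python3 - <<'E'
from h import *
im=r.capture("scene")[:,:,::-1];a=im[140:300,240:420]
cv2.imwrite("pics/s8.png",cv2.resize(a,None,fx=3.7,fy=3.7,interpolation=cv2.INTER_CUBIC))
goto((*bx("red",.09,.125),-7.9))
E
```

```text
at [ 0.6565 -0.0257  0.1255] yaw -7.89 F [-0.5 -0.7  0.3] w -0.0 t 11.4
[-0.0009, 0.0005, 0.0005] [-0.0, 0.02, 0.01]
```

View pics/s8.png

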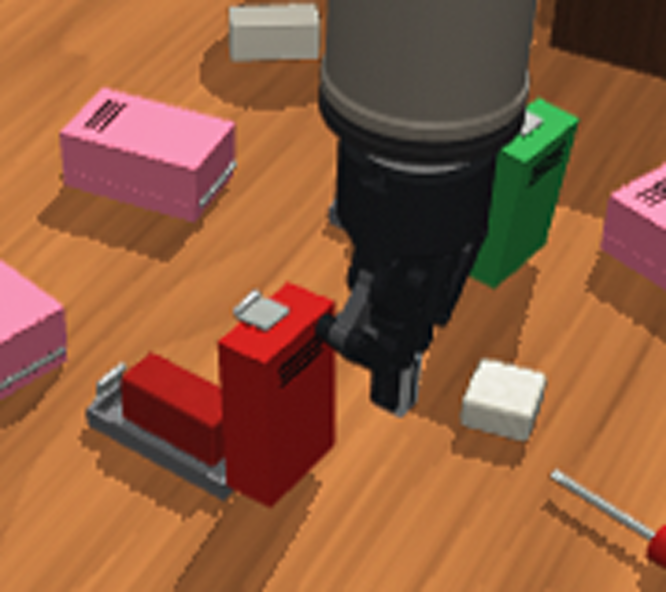

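The fingertips are behind the red cover (tip at zoom 400,410) and clear of it. Sweeping the cover now.

jog_arm(
  moves=[
    [[-0.02,0,0.0],[0,0,0],0.0],
    [[-0.04,0,-0.002],[0,0,0],0.0],
    [[-0.053,0,-0.005],[0,0,0],0.0],
    [[-0.064,0,-0.007],[0,0,0],0.0],
    [[-0.079,0,-0.008],[0,0,0],0.0],
    [[-0.095,0,-0.007],[0,0,0],0.0],
    [[-0.11,0,-0.003],[0,0,0],0.0],
    [[-0.125,0,0.002],[0,0,0],0.0],
    [[-0.139,0,0.01],[0,0,0],0.0],
    [[-0.151,0,0.02],[0,0,0],0.0],
  ],
)

```text
clock: 12.23
tool_pos: [0.5075, -0.005, 0.1069]
tcp_rot: [[0.99, -0.138, 0.004], [-0.138, -0.99, -0.0], [0.004, -0.0, -1.0]]
ft_force: [0.5, 0.1, 1.2]
width: -0.0002
```

```bash
python3 - <<'E'
from h import *
im=r.capture("scene")[:,:,::-1];a=im[140:300,240:420]
cv2.imwrite("pics/s9.png",cv2.resize(a,None,fx=3.7,fy=3.7,interpolation=cv2.INTER_CUBIC))
goto(tcp("red",.3),tcp("red",.15),tcp("red",0.05),tcp("red",0))
E
```

```text
at [ 0.5046 -0.0049  0.1048] yaw -7.89 F [-2.8  0.8 -2. ] w -0.0001 t 12.28
[-0.0122, 0.0002, 0.0157] [0.02, -0.01, 0.01]
[-0.0204, 0.0002, 0.0292] [0.02, -0.01, 0.01]
[-0.0247, 0.0002, 0.0389] [0.02, -0.01, 0.01]
[-0.0265, 0.0002, 0.0438] [0.02, -0.01, 0.01]
```

View pics/s9.png

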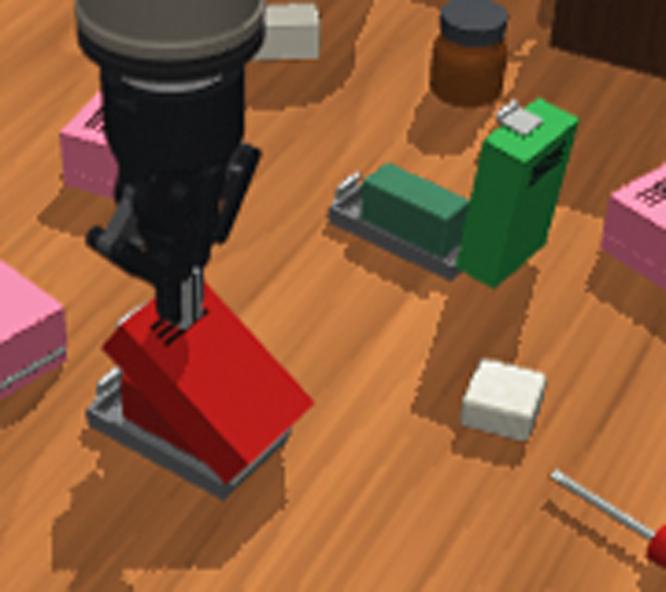

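The cover is following at about 0.5 rad, with the tip near its front edge (zoom 180,325). I'll continue down.

jog_arm(
  moves=[
    [[-0.006,0,0.008],[0,0,0],0.0],
    [[-0.012,0,0.016],[0,0,0],0.0],
    [[-0.017,0,0.023],[0,0,0],0.0],
    [[-0.02,0,0.029],[0,0,0],0.0],
    [[-0.023,0,0.035],[0,0,0],0.0],
    [[-0.025,0,0.04],[0,0,0],0.0],
    [[-0.026,0,0.043],[0,0,0],0.0],
    [[-0.026,0,0.045],[0,0,0],0.0],
    [[-0.026,0,0.046],[0,0,0],0.0],
  ],
)

```text
clock: 13.03
tool_pos: [0.4806, -0.0014, 0.0596]
tcp_rot: [[0.991, -0.137, -0.001], [-0.137, -0.991, -0.001], [-0.001, 0.001, -1.0]]
ft_force: [-19.3, 1.7, 49.8]
width: -0.0001
```

```bash
python3 - <<'E'
from h import *
im=r.capture("scene")[:,:,::-1];a=im[140:300,240:420]
cv2.imwrite("pics/s10.png",cv2.resize(a,None,fx=3.7,fy=3.7,interpolation=cv2.INTER_CUBIC))
goto(tcp("red",0))
E
```

```text
at [ 0.4806 -0.0015  0.0597] yaw -7.9 F [-18.    1.   43.2] w 0.0002 t 13.08
[-0.0022, 0.0003, -0.0013] [0.05, 0.07, -0.0]
```

View pics/s10.png

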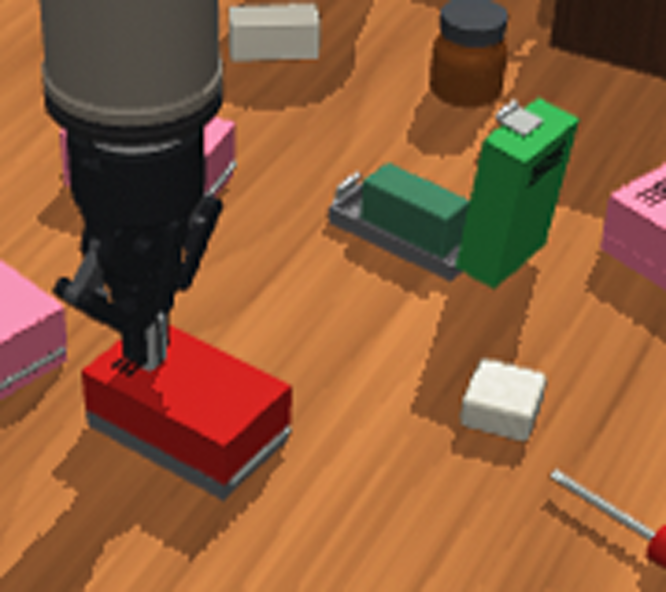

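The red cover is seated with 43–50 N on the wrist, on the fingers and well past the catch force. I'll lift slowly and check that it stays shut.

jog_arm(
  moves=[
    [[0,0,-0.005],[0,0,0],0.0],
    [[0,0,-0.02],[0,0,0],0.0],
    [[0,0,-0.05],[0,0,0],0.0],
    [[0,0,-0.09],[0,0,0],0.0],
    [[0,0,-0.13],[0,0,0],0.0],
    [[0,0,-0.15],[0,0,0],0.0],
    [[0,0,-0.15],[0,0,0],0.0],
  ],
)

```text
clock: 13.67
tool_pos: [0.4837, -0.0014, 0.2137]
tcp_rot: [[0.99, -0.138, 0.008], [-0.138, -0.99, -0.0], [0.008, -0.001, -1.0]]
ft_force: [-0.1, -0.4, -1.3]
width: -0.0002
```

```bash
python3 - <<'E'
from h import *
im=r.capture("scene")[:,:,::-1];a=im[140:300,240:420]
cv2.imwrite("pics/s11.png",cv2.resize(a,None,fx=3.7,fy=3.7,interpolation=cv2.INTER_CUBIC))
goto((*bx("green",.11,.2),-10.5),(*bx("green",.11,.125),-10.5))
E
```

```text
at [ 0.4826 -0.0016  0.2114] yaw -7.93 F [ 0.3 -0.2  0.6] w -0.0001 t 13.72
[0.194, -0.2531, 0.0124] [-0.03, -0.29, 2.57]
[0.1936, -0.253, 0.0874] [-0.03, -0.29, 2.57]
```

View pics/s11.png

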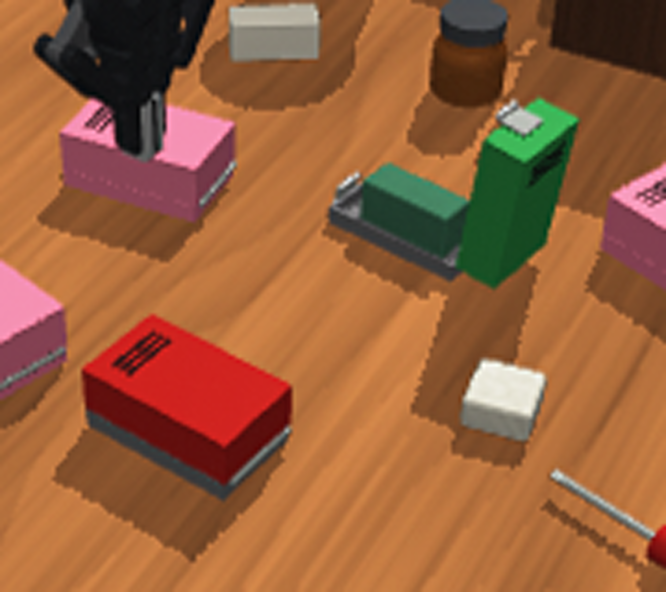

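The red cover stays shut (zoom 187,400). Next is the green cover.

jog_arm(
  moves=[
    [[0.194,-0.253,0.0],[0,-0.3,2.6],0.0],
    [[0.194,-0.253,0.0],[0,-0.3,2.6],0.0],
    [[0.194,-0.253,0.0],[0,-0.3,2.6],0.0],
    [[0.194,-0.253,0.0],[0,-0.3,2.6],0.0],
    [[0.194,-0.253,0.0],[0,-0.3,2.6],0.0],
    [[0.194,-0.253,0.0],[0,-0.3,2.6],0.0],
    [[0.194,-0.253,0.0],[0,-0.3,2.6],0.0],
    [[0.194,-0.253,0.0],[0,-0.3,2.6],0.0],
    [[0.194,-0.253,0.0],[0,-0.3,2.6],0.0],
    [[0.194,-0.253,0.0],[0,-0.3,2.6],0.0],
  ],
)

```text
clock: 14.55
tool_pos: [0.7079, 0.2238, 0.2062]
tcp_rot: [[0.984, -0.181, -0.008], [-0.181, -0.984, 0.0], [-0.008, 0.001, -1.0]]
ft_force: [-0.8, -0.3, 0.6]
width: -0.0001
```

jog_arm(
  moves=[
    [[0,0,0.03],[0,0,0],0.0],
    [[0,0,0.06],[0,0,0],0.0],
    [[0,0,0.083],[0,0,0],0.0],
    [[0,0,0.083],[0,0,0],0.0],
    [[0,0,0.083],[0,0,0],0.0],
  ],
)

```text
clock: 14.97
tool_pos: [0.7068, 0.2211, 0.1251]
tcp_rot: [[0.983, -0.183, -0.007], [-0.183, -0.983, -0.001], [-0.007, 0.002, -1.0]]
ft_force: [-0.4, 0.5, 1.7]
width: 0.0001
```

```bash
python3 - <<'E'
from h import *
im=r.capture("scene")[:,:,::-1];a=im[120:280,260:440]
cv2.imwrite("pics/s12.png",cv2.resize(a,None,fx=3.7,fy=3.7,interpolation=cv2.INTER_CUBIC))
goto(*[tcp("green",t) for t in (1.8,1.65,1.5,1.35,1.2,1.05,.9,.75,.6,.45)])
E
```

```text
at [0.7078 0.2218 0.1269] yaw -10.54 F [-0.1 -0.3  0.6] w 0.0003 t 15.02
[-0.0423, -0.0008, 0.0092] [0.02, 0.28, -0.04]
[-0.0564, -0.0008, 0.0021] [0.02, 0.28, -0.04]
[-0.0714, -0.0008, -0.0028] [0.02, 0.28, -0.04]
[-0.0869, -0.0008, -0.0055] [0.02, 0.28, -0.04]
[-0.1027, -0.0008, -0.0058] [0.02, 0.28, -0.04]
[-0.1183, -0.0007, -0.0037] [0.02, 0.28, -0.04]
[-0.1335, -0.0007, 0.0007] [0.02, 0.28, -0.04]
[-0.1478, -0.0007, 0.0073] [0.02, 0.28, -0.04]
[-0.161, -0.0007, 0.016] [0.02, 0.28, -0.04]
[-0.1728, -0.0007, 0.0265] [0.02, 0.28, -0.04]
```

View pics/s12.png

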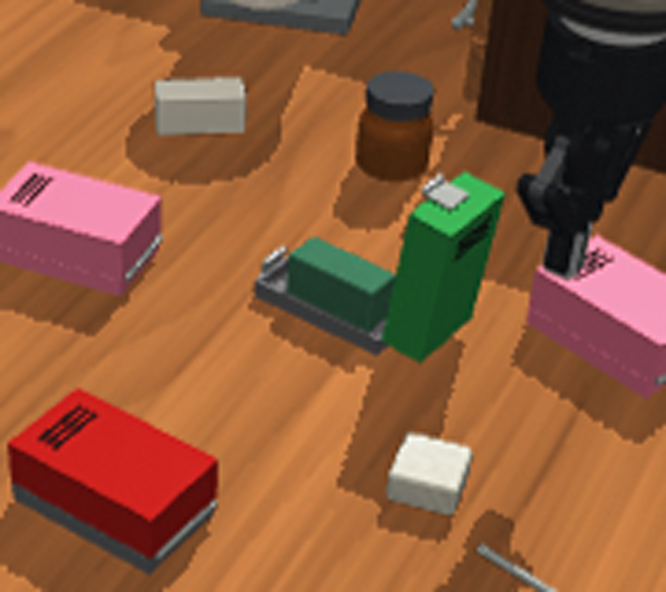

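The tip is behind the green cover and clear of it (zoom 565,270). Sweeping now.

jog_arm(
  moves=[
    [[-0.02,0,0.008],[0,0.3,0],0.0],
    [[-0.04,0,0.008],[0,0.3,0],0.0],
    [[-0.056,0,0.004],[0,0.3,0],0.0],
    [[-0.071,0,0.0],[0,0.3,0],0.0],
    [[-0.087,0,-0.005],[0,0.3,0],0.0],
    [[-0.103,0,-0.006],[0,0.3,0],0.0],
    [[-0.118,0,-0.004],[0,0.3,0],0.0],
    [[-0.133,0,0.001],[0,0.3,0],0.0],
    [[-0.148,0,0.007],[0,0.3,0],0.0],
    [[-0.161,0,0.016],[0,0.3,0],0.0],
  ],
)

```text
clock: 15.85
tool_pos: [0.55, 0.2525, 0.1139]
tcp_rot: [[0.983, -0.183, 0.005], [-0.183, -0.983, 0.002], [0.004, -0.002, -1.0]]
ft_force: [0.6, 0.5, 0.9]
width: 0.0
```

```bash
python3 - <<'E'
from h import *
im=r.capture("scene")[:,:,::-1];a=im[120:280,260:440]
cv2.imwrite("pics/s13.png",cv2.resize(a,None,fx=3.7,fy=3.7,interpolation=cv2.INTER_CUBIC))
goto(*[tcp("green",t) for t in (.45,.3,.2,.1,0)])
E
```

```text
at [0.547  0.2528 0.1118] yaw -10.43 F [-1.9  1.2 -1.8] w -0.0001 t 15.9
[-0.0091, 0.0003, 0.0106] [-0.04, -0.07, 0.07]
[-0.0192, 0.0003, 0.0227] [-0.04, -0.07, 0.07]
[-0.0249, 0.0003, 0.0316] [-0.04, -0.07, 0.07]
[-0.0297, 0.0003, 0.0409] [-0.04, -0.07, 0.07]
[-0.0335, 0.0003, 0.0508] [-0.04, -0.07, 0.07]
```

View pics/s13.png

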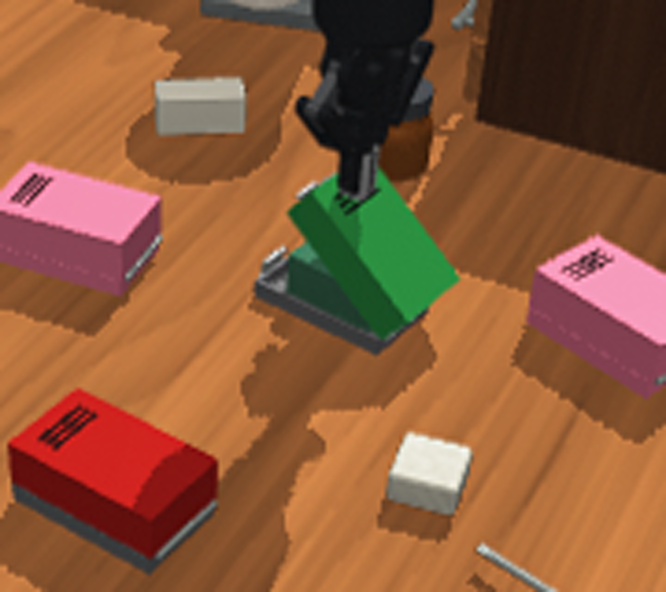

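The green cover follows at about 0.6 rad, with the tip on it at zoom (355,190). I'll continue to shut.

jog_arm(
  moves=[
    [[-0.008,0,0.01],[0,0,0],0.0],
    [[-0.016,0,0.019],[0,0,0],0.0],
    [[-0.022,0,0.027],[0,0,0],0.0],
    [[-0.026,0,0.034],[0,0,0],0.0],
    [[-0.03,0,0.041],[0,0,0],0.0],
    [[-0.032,0,0.046],[0,0,0],0.0],
    [[-0.033,0,0.05],[0,0,0],0.0],
    [[-0.033,0,0.052],[0,0,0],0.0],
    [[-0.033,0,0.052],[0,0,0],0.0],
  ],
)

```text
clock: 16.65
tool_pos: [0.5165, 0.2581, 0.06]
tcp_rot: [[0.983, -0.182, -0.0], [-0.182, -0.983, -0.001], [-0.0, 0.001, -1.0]]
ft_force: [-15.8, -5.5, 35.6]
width: 0.0002
```

```bash
python3 - <<'E'
from h import *
goto(tcp("green",0))
E
```

```text
at [0.5165 0.2581 0.06  ] yaw -10.49 F [-15.8  -5.5  35.6] w 0.0002 t 16.65
[-0.0025, 0.0001, -0.001] [0.05, 0.0, 0.01]
```

jog_arm(
  moves=[
    [[0,0,-0.005],[0,0,0],0.0],
    [[0,0,-0.02],[0,0,0],0.0],
    [[0,0,-0.05],[0,0,0],0.0],
    [[0,0,-0.09],[0,0,0],0.0],
    [[0,0,-0.13],[0,0,0],0.0],
    [[0,0,-0.15],[0,0,0],0.0],
    [[-0.04,0,-0.17],[0,0,0],0.0],
    [[-0.06,0,-0.18],[0,0,0],0.0],
    [[-0.06,0,-0.18],[0,0,0],0.0],
    [[-0.06,0,-0.18],[0,0,0],0.0],
  ],
)

```text
clock: 17.48
tool_pos: [0.4577, 0.2691, 0.2397]
tcp_rot: [[0.983, -0.181, 0.002], [-0.181, -0.983, 0.0], [0.002, -0.001, -1.0]]
ft_force: [0.8, 0.7, -0.4]
width: 0.0002
```

```bash
python3 - <<'E'
from h import *
im=r.capture("scene")[:,:,::-1];cv2.imwrite("pics/s14.png",im);a=im[140:300,240:420]
cv2.imwrite("pics/s14z.png",cv2.resize(a,None,fx=3.7,fy=3.7,interpolation=cv2.INTER_CUBIC))
# predicted corners of shut lids
for n in BOX: print(n,[proj("scene",bx(n,x,.047,y))[0].round(1).tolist() for x,y in ((-.11,-.033),(-.11,.033),(0,-.033),(0,.033))])
goto()
E
```

```text
red [[262.0, 240.2], [280.9, 225.2], [300.8, 261.2], [319.0, 244.6]]
green [[328.7, 186.4], [343.7, 175.7], [363.6, 202.9], [378.0, 191.2]]
at [0.4583 0.2685 0.239 ] yaw -10.51 F [ 1.  -1.3 -0.5] w 0.0002 t 17.53
```

View pics/s14.png

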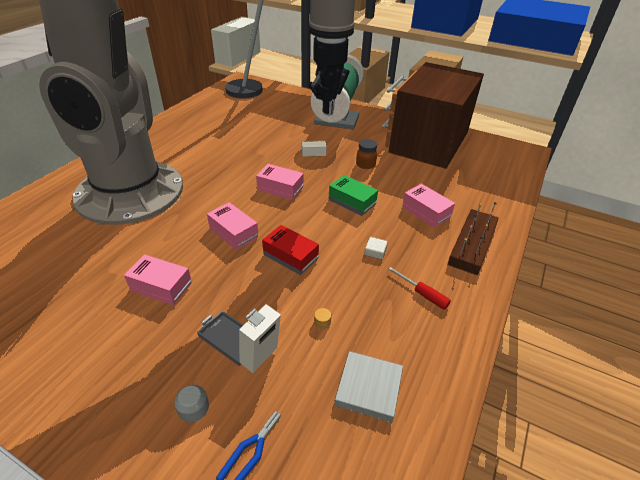

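View pics/s14z.png

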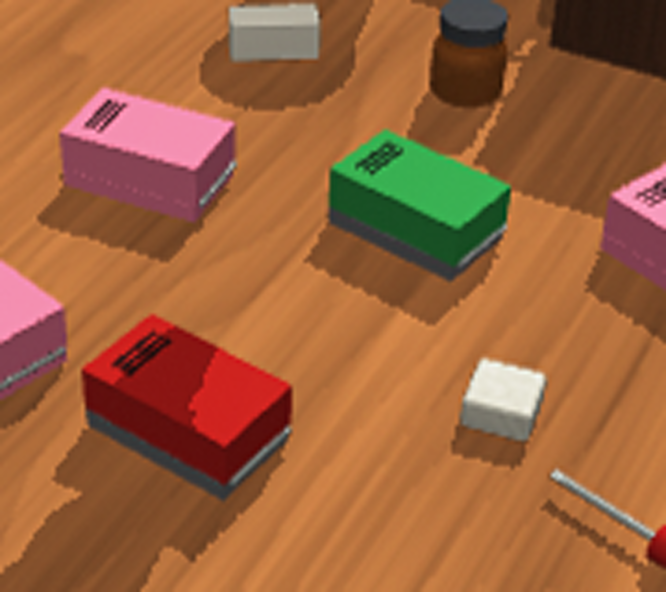

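Both covers are shut. Their corners sit where predicted: red (262,240) and green (329,186). The white box is still open, the bystanders are in place and the arm is clear. Handing in.

```bash
python3 - <<'E'
from plant import r
print(r.close_job())
E
```

```text
the job is handed in; nothing more can be done
None
```

The job is handed in at about 17.5 s. The red and green bars are each in the tray of their own colour. Both covers were swung over from behind with the closed fingertips and pressed shut.

**Last checks:**
- **Covers:** About 0.8 s after I let go of the green cover and 4 s after the red, both were still shut. Their visible top corners were within about 1 px of where a shut cover should be. I could not read the hinge angles directly.
- **Bars:** Before I closed the covers, the pictures showed both bars lying flat in their trays. The top camera showed the green bar about centred. The arm blocked that view of the red bar, so I judged it from the scene camera only.
- **Everything else:** The white box is still open, and nothing else looks moved compared with the first picture. The gripper is held well clear at 0.24 m.
- **Forces:** The highest reading was about 54 N (red cover), against the 120 N limit. It came from pressing the covers, with contact only at the fingertips, and was well above the 5 to 9 N the catch needs.

**Disagreement:** The two cameras differed by about 5 mm in x. I used their average, and it held up in every later check.

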